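# Put the banquet waiter station back in order after the bill is paid

### The job

The bill is paid, so put the waiter station back in order. Gently lay the red and the blue handheld terminal each in the charging cradle with the label of its own colour, screen up, head end at the top of the slope and fully home against the foot stop; and turn the till screen back from the guests so that it squarely faces your side of the counter, leaning back 30 degrees from upright. Leave the docked yellow terminal and everything else on the counter as they stand.

Things in the scene. Friction and masses are not known exactly. Their poses are not given: they have to be found in the camera images.
- red_handheld: red handheld order-and-pay terminal, 160 long x 62 wide x 24 mm thick, a plain black box with red bumpers round both ends, about 0.3 kg; it lies flat on the counter, screen up. Origin: centre of its underside; x along its length to the head end (screen end; the white and green keys are at the foot end), y across its width (grip here), z out of the screen
- red_handheld_foot (a point): middle of the red terminal's foot-end edge on its screen face (24 mm above the underside, 80 mm behind its origin)
- red_handheld_head (a point): middle of the red terminal's head-end edge on its screen face (24 mm above the underside, 80 mm ahead of its origin)
- red_cradle: fixed grey charging cradle, red label at the top of its slope and on its foot stop; 170 deep x 90 wide, 150 mm high. A terminal rests on a slope rising at 35 degrees from level. Origin: centre of its underside, 10 mm above the counter; x level, away from the robot (up the slope), y across, z up. The three cradles stand 115 mm apart in any order and share one yaw
- red_cradle_foot (a point): where the terminal's foot-end point comes to lie when fully home in the red cradle. Side cheeks 69 mm apart (3.5 mm play a side) reach 56 mm up from the foot stop; their flared tops stand 18 mm above the slope and open to about 82 mm; the foot stop is 13 mm high; higher up is only a backrest 46 mm wide, so fingers may straddle the terminal at or above its middle
- red_cradle_head (a point): where the terminal's head-end point comes to lie when fully home in the red cradle (160 mm up the slope from the foot point)
- blue_handheld: blue handheld order-and-pay terminal, 160 long x 62 wide x 24 mm thick, a plain black box with blue bumpers round both ends, about 0.3 kg; it lies flat on the counter, screen up. Origin: centre of its underside; x along its length to the head end (screen end; the white and green keys are at the foot end), y across its width (grip here), z out of the screen
- blue_handheld_foot (a point): middle of the blue terminal's foot-end edge on its screen face (24 mm above the underside, 80 mm behind its origin)
- blue_handheld_head (a point): middle of the blue terminal's head-end edge on its screen face (24 mm above the underside, 80 mm ahead of its origin)
- blue_cradle: fixed grey charging cradle, blue label at the top of its slope and on its foot stop; 170 deep x 90 wide, 150 mm high. Same shape and frame as the red one. Nothing clicks: the terminal just rests there; friction may keep it from sliding down to the foot stop by itself
- blue_cradle_foot (a point): where the terminal's foot-end point comes to lie when fully home in the blue cradle; same shape as the red one
- blue_cradle_head (a point): where the terminal's head-end point comes to lie when fully home in the blue cradle (160 mm up the slope from the foot point)
- yellow_cradle: fixed grey charging cradle, yellow label at the top of its slope and on its foot stop; 170 deep x 90 wide, 150 mm high. Same as the others; holds the yellow terminal
- yellow_handheld: yellow terminal, same as the others, already docked in the yellow cradle: leave it there
- till_base: fixed round steel foot of the till stand, 170 mm across, 12 mm high, origin in the middle of its underside, on the swivel axis; it is not turned: its x is the world's x
- till_swivel (a joint): swivel of the till screen about the upright axis of its foot, rad: 0 when the screen squarely faces the robot's side (-x), positive when turned counterclockwise seen from above (facing to the robot's right, -y); range -1.3 to 1.3. Stiff friction of 0.3 N m, stays where it is left
- till_tilt (a joint): tilt of the till screen about its level hinge, rad: 0 upright, positive when leaning back (top away from whoever looks at it); 30 degrees is 0.524; range -0.25 to 1.0. Stiff friction of 0.4 N m, stays where it is left
- screen_centre (a point): middle of the till screen's front face, 29 mm in front of the tilt hinge; the hinge is 152 mm above the counter and 30 mm behind the swivel axis. The till tablet is a flat black slab 230 wide x 160 high x 14 mm thick with a bright screen, carried at its middle by the hinge on an aluminium arm; its front face is smooth and may be pushed, its edges may be gripped
- goblet: stemmed water glass, 72 mm across, 150 mm high; origin in the middle of its underside; leave it alone
- tea_cup_a: white tea cup, 72 mm across, 70 mm high; origin in the middle of its underside; leave it alone
- tea_cup_b: white tea cup, 64 mm across, 65 mm high; origin in the middle of its underside; leave it alone
- soda_bottle: green bottle, 64 mm across, 200 mm high; origin in the middle of its underside; leave it alone
- drink_can: green drink can, 66 mm across, 120 mm high; origin in the middle of its underside; leave it alone

How it is judged:
By the outcome, as a careful person would: the job done as asked, in the order asked, and still so for the second after the job is handed in, with the robot touching nothing.
It also fails if it takes over 70 s, if anything falls off the work surface, if the arm or the gripper's body presses on something with over 40 N, if the wrist force passes 120 N, or if a joint passes its speed limit or range.

### The arm

A 6-joint arm with a two-finger parallel gripper is mounted at the origin on the work surface. World frame = base frame: x ahead of the robot, y to its left, z up, the work surface at z = 0. Lengths are in mm, angles in degrees, forces in N, time in s.
With the tool pointing down it reaches from about 300 to 850 mm from the base axis. Payload 4.2 kg.
Tool frame: the origin (TCP) lies at the very end of the fingers, on their centre line; the grasp point (between the pads) lies 19 mm behind it; x points along the fingers, z is the direction in which the jaws open and shut, and the axes are right-handed (so a half turn about x gives the same grasp; the last joint's range is limited). The gripper opens to 91 mm and grips with 3 to 60 N. Pads are 32 mm wide; open, the fingers measure 118 mm over their backs; the gripper's body (76 mm by 178 mm) begins 60 mm behind the grasp point.
Start: joints at [-68.698, 18.312, 89.639, -0, 72.044, -1.146], TCP at [219.57, -531.444, 213.976] pointing down, gripper open.
Joint ranges: [-177.97, 177.97], [-48.28, 115.42], [12.27, 149.76], [-77.06, 257.06], [2.81, 150.46], [-146.56, 146.56]. Speed limits (degrees/s): [147.25, 147.25, 180, 180, 180, 180].

### API

Orientations are given as [roll, pitch, yaw] about the fixed x, y, z axes, in that order (R = Rz(yaw) Ry(pitch) Rx(roll)).
In Python, from workcell import state, grab_frame, camera_info, env, search_frame, place_of gives the robot as it stands.
- The arm moves only by the tool drive_tool, never from a script. Its argument "plan" is a list of rows, each a list of 7 numbers: the turn, a rotation vector about the world's x, y, z in degrees, then the shift along the world's x, y, z in mm, then the finger opening in mm, from 0 to 91.2. In form: [[wx, wy, wz, dx, dy, dz, jaw], ...]. A call has 1 to 10 rows; each row is the pose to reach, as a shift and turn from the pose measured when the call began; what a row does not reach only later rows make up. A row lasts 1/8 s, in which the tool goes at most 62.5 mm and 10.7 degrees, less where a joint would pass 70% of its speed; a pose out of reach is approached as far as the arm can. A call with a gripper value outside its range is refused whole. The fingers move at their own pace and stop on an object; "grip_force" is the grip in N (left out, the last holds). Time passes only in rows, so rows that repeat a pose let the fingers close. It gives the time, the measured TCP pose, the force and the opening at its end, in the units of the state.
- state(): the state, without advancing time (a new reading comes with each control period).
- grab_frame(name): name is "scene" or "side" or "wrist"; returns the picture (480x640x3 uint8, red, green, blue); there is no depth.
- camera_info(name): a dict with "intrinsics" (3x3 intrinsics, pixels), "origin" and "orientation" of the camera in the world; the wrist camera has in their place "hand_eye" (4x4, takes a point from camera to tool coordinates, whose origin is the TCP and whose axes are the tool frame's). Camera axes: x right, y down, z forward; pixel columns grow to the right and rows downward; lengths in mm; the calibration is good to about 2 mm. The wrist camera is an equidistant fisheye: a pixel r from the principal point sees the ray r / f radians off the axis. A picture is of the moment at which its call begins: read the wrist's pose just before it. camera_info takes no time and is no camera call.
- env.job_done(): hands the job in, once; it reports no verdict.
Trained networks look in the newest picture that a camera, given by its name, has taken for a name from the list of things; names that differ only in an ending like _2 or _b are one class to them, and where a whole thing is asked for, a point or a joint stands for the part that bears it (a point fixed in the world has none). Each returns a list of dicts, best first, with "p" (0 to 1); they miss things now and then, are a little off and sometimes report something else, mostly with a low value. They report only what shows in the picture. A call takes as long as a camera call.
- search_frame(camera, label): "rect" ([left, top, right, bottom] as shares, 0 to 1, of the picture: columns of its width, rows of its height, round what is visible of it).
- place_of(camera, label): "location" ([column, row] as shares, 0 to 1, of the picture: columns of its width, rows of its height: a listed point, or the origin of a listed thing).
The state is a dict: "time_s": time; "qpos": joint angles; "qvel": joint speeds; "effort": joint torques, N m; "ee_pos": TCP position; "ee_rot": TCP orientation; "force": force on the tool from outside, world axes, zero at the start; "torque": the same for the moment, N m; "gripper_width": finger opening in mm.
Only numpy, scipy, OpenCV 4.12 (cv2) and the standard library are available. Lean on these libraries where they do the work, as an engineer would, in place of code of your own. Each camera call takes 0.05 s, during which the arm holds its last target. There are 200 camera calls.

## Working session

There is one attempt and no reset: what is moved stays moved. The work goes in short steps, Python scripts to look and compute and a tool call to move; the robot and the scene stay as the last step left them, time stands still between calls to the robot, and variables do not carry over. Pictures are saved under pics/ and viewed, about 8 in all and at most 12, crops included, and the job is handed in when it is done.

Besides the shell and the picture viewer there is one more tool, called after "Request:" as name([rows], argument=value, ...), one row to a line, values as JSON. drive_tool: Moves the arm, as the interface text tells. Its arguments: {"type":"object","properties":{"plan":{"type":"array"},"grip_force":{"type":"number"}},"required":["plan"]}

```bash
ls; mkdir -p pics
cat > h.py <<'E'
import numpy as np, cv2
from scipy.spatial.transform import Rotation as R
from workcell import state, grab_frame, camera_info, env, search_frame, place_of
def save(cam,name):
    im=grab_frame(cam); cv2.imwrite(f'pics/{name}.png',im[:,:,::-1]); return im
E
python3 - <<'E'
from h import *
print(state())
for c in ['scene','side','wrist']: print(c,camera_info(c))
a=save('scene','s0');b=save('side','d0')
cams=['scene','side']
for c in cams:
  for l in ['red_handheld_foot','red_handheld_head','blue_handheld_foot','blue_handheld_head','red_cradle_foot','red_cradle_head','blue_cradle_foot','blue_cradle_head','yellow_cradle','till_base','screen_centre','goblet','tea_cup_a','soda_bottle','drink_can']:
    print(c,l,[(round(d['p'],2),np.round(np.array(d['location'])*[640,480],1).tolist()) for d in place_of(c,l)[:3]])
E
```

```text
pics
{'time_s': 0.0, 'qpos': array([-6.86978699e+01,  1.83506399e+01,  8.97076764e+01,  1.01479817e-03,
        7.20459505e+01, -1.14715688e+00]), 'qvel': array([-0.04115253,  0.01068117, -0.03707507,  0.09567603, -0.10112837,
        0.00896954]), 'effort': array([ 8.92149146e-04, -4.12455654e+01, -2.31969452e+01,  7.25299213e-02,
        4.55789943e-02, -1.59571737e-04]), 'ee_pos': array([ 219.37425984, -530.93299758,  213.12173978]), 'ee_rot': array([178.32268332,  89.89572879, 110.77165663]), 'force': array([ 0.82238449, -0.59992119,  0.03190111]), 'torque': array([-0.01306916, -0.00441514,  0.01151777]), 'gripper_width': 91.09048214299776}
scene {'intrinsics': array([[479.31671305,   0.        , 315.17002873],
       [  0.        , 479.31671305, 247.16082037],
       [  0.        ,   0.        ,   1.        ]]), 'origin': array([ 929.21486705, -378.42336602, 1106.88529011]), 'orientation': array([-1.48923483e+02,  7.14011305e-02,  4.51038583e+01])}
side {'intrinsics': array([[467.97373873,   0.        , 317.2706896 ],
       [  0.        , 467.97373873, 228.7628624 ],
       [  
[... 1926 characters left out ...]
.7, 273.3]), (0.56, [309.4, 157.6]), (0.52, [292.6, 251.6])]
side red_cradle_foot [(0.85, [295.4, 250.5]), (0.2, [264.9, 262.2])]
side red_cradle_head [(0.63, [315.6, 370.7]), (0.57, [244.7, 214.5])]
side blue_cradle_foot [(0.83, [292.2, 276.2]), (0.65, [308.1, 200.7])]
side blue_cradle_head [(0.81, [235.9, 234.3])]
side yellow_cradle [(0.82, [270.6, 240.3]), (0.71, [233.6, 237.0])]
side till_base [(0.63, [306.1, 198.0])]
side screen_centre [(0.62, [312.2, 157.7]), (0.42, [340.4, 300.6])]
side goblet [(0.82, [317.3, 371.7])]
side tea_cup_a [(0.79, [406.8, 347.4]), (0.72, [272.1, 238.5]), (0.45, [257.9, 212.5])]
side soda_bottle [(0.19, [346.8, 238.7])]
side drink_can [(0.81, [381.4, 204.8])]
```

Run:
```python
import cv2
a=cv2.imread('pics/s0.png')[120:440,120:520]; cv2.imwrite('pics/s0c.png',cv2.resize(a,(750,600),interpolation=cv2.INTER_CUBIC))
a=cv2.imread('pics/d0.png')[110:410,200:600-150]; cv2.imwrite('pics/d0c.png',cv2.resize(a,(500,600),interpolation=cv2.INTER_CUBIC))
```

```text
(no output)
```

View pics/s0c.png

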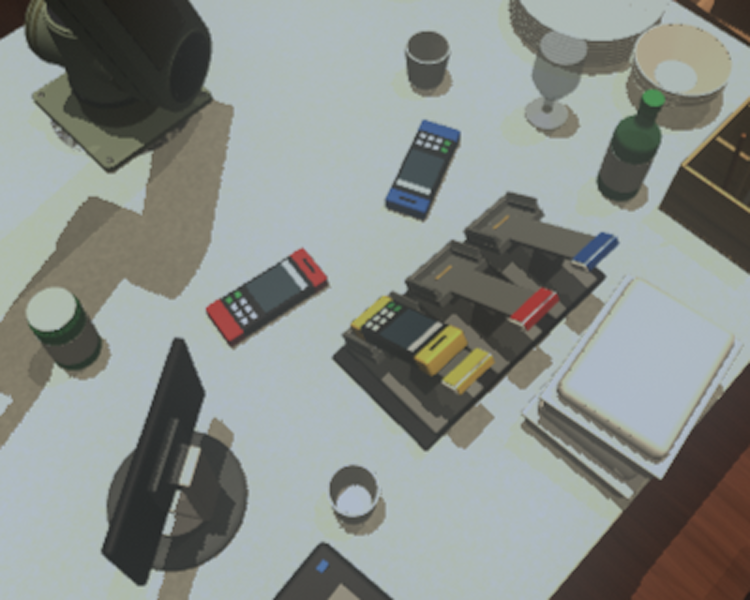

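View pics/d0c.png

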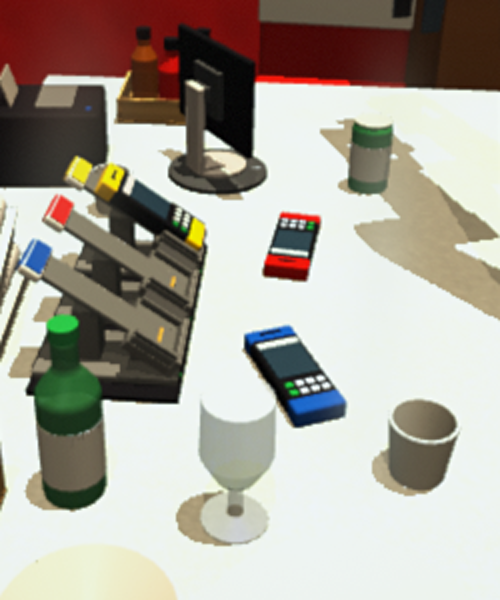

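```bash
cat >> h.py <<'E'
def ray(cam,px,st=None):
    i=camera_info(cam);K=i['intrinsics'];px=np.array(px,float)
    d=np.array([(px[0]-K[0,2])/K[0,0],(px[1]-K[1,2])/K[1,1],1])
    if cam=='wrist':
        T=np.array(i['hand_eye']);r=np.hypot(d[0],d[1])+1e-9
        d=np.array([np.sin(r)*d[0]/r,np.sin(r)*d[1]/r,np.cos(r)])
        Rt=R.from_euler('xyz',st['ee_rot'],degrees=True).as_matrix()
        return st['ee_pos']+Rt@T[:3,3], Rt@T[:3,:3]@d
    return i['origin'],R.from_euler('xyz',i['orientation'],degrees=True).as_matrix()@(d/np.linalg.norm(d))
def atz(cam,px,z,st=None):
    o,d=ray(cam,px,st);return o+d*(z-o[2])/d[2]
def tri(*rays):
    A=sum(np.eye(3)-np.outer(d,d) for o,d in rays);b=sum((np.eye(3)-np.outer(d,d))@o for o,d in rays)
    p=np.linalg.solve(A,b);return p,[np.linalg.norm(np.cross(p-o,d)) for o,d in rays]
def proj(cam,P):
    i=camera_info(cam);K=i['intrinsics'];Q=R.from_euler('xyz',i['orientation'],degrees=True).as_matrix().T@(np.array(P)-i['origin'])
    return (K@Q/Q[2])[:2]
E
python3 - <<'E'
from h import *
np.set_printoptions(precision=1,suppress=True)
S={'redfoot':((236.6,293.9),(350.2,218.1)),'redhead':((287.1,257.7),(343.8,242.9)),'bluefoot':((355.5,182.8),(362.1,310.6)),'bluehead':((333.1,229),(334.7,273.3)),
'rcfoot':((349.7,254),(295.4,250.5)),'rchead':((391.3,274.3),None),'bcfoot':((376.9,232.5),(292.2,276.2)),'bchead':((423.5,241.9),(235.9,234.3)),
'rchead2':((391.3,274.3),(244.7,214.5)),'till':((213.5,391.7),(306.1,198)),'scr':((204.9,366.1),(312.2,157.7)),'goblet':((410,178),(317.3,371.7)),'cupa':((346,161.7),(406.8,347.4)),'can':((162.2,308),(381.4,204.8)),'cupb':((308.6,389),(290,207))}
for k,(a,b) in S.items():
  if b: print(k,*tri(ray('scene',a),ray('side',b)),end=' ')
  if 'foot' in k or 'head' in k: print(atz('scene',a,24),atz('side',b,24) if b else '',end='')
  print()
# till tablet corners px scene full: top-left(215,301) etc
f=lambda x,y:(120+x*.5333,120+y*.5333)
g=lambda x,y:(200+x*.5,110+y*.5)
for n,a,b in [('top -y? ',(180,340),(253,58)),('otherTop',(103,553),(180,28)),]:
  print(n,tri(ray('scene',f(*a)),ray('side',g(*b))))
E
```

```text
redfoot [ 418.7 -152.    17. ] [np.float64(1.85135419612181), np.float64(1.851354196121634)] [ 424.  -153.3   24. ] [ 417.6 -140.3   24. ]
redhead [437.4   7.1  23.7] [np.float64(0.4401498355159566), np.float64(0.44014983551599046)] [437.    6.9  24. ] [437.8   7.9  24. ]
bluefoot [400.2 308.9  34.1] [np.float64(0.23668480053546942), np.float64(0.23668480053541494)] [394.9 315.4  24. ] [399.2 296.6  24. ]
bluehead [460.4 156.   23.9] [np.float64(0.779073854021695), np.float64(0.7790738540218108)] [459.6 155.9  24. ] [461.1 156.7  24. ]
rcfoot [559.6 114.   59.6] [np.float64(2.4093472824869435), np.float64(2.4093472824868507)] [544.5 130.4  24. ] [566.7  58.2  24. ]
[660.3 161.7  24. ] 
bcfoot [560.4 215.9  51.2] [np.float64(0.388842614087999), np.float64(0.3888426140881741)] [550.5 231.1  24. ] [564.4 177.2  24. ]
bchead [688.9 213.7 156. ] [np.float64(1.8124553891805404), np.float64(1.812455389180745)] [657.5 296.3  24. ] [739.9 -14.   24. ]
rchead2 [689.6  99.9 147.2] [np.float64(1.377244037858037), np.float64(1.3772440378577528)] [660.3 161.7  24. ] [ 737.  -135.4   24. ]
till [ 562.4 -344.   -11. ] [np.float64(1.3915939812185314), np.float64(1.3915939812186777)] 
scr [ 550.5 -329.7  138.5] [np.float64(6.170063024345816), np.float64(6.170063024345826)] 
goblet [487.7 457.8   0.4] [np.float64(2.829682480026875), np.float64(2.8296824800267792)] 
cupa [306.2 373.5  -5.1] [np.float64(1.0220395944456406), np.float64(1.0220395944456646)] 
can [ 307.9 -305.    -6.7] [np.float64(0.53774616297574), np.float64(0.5377461629759129)] 
cupb [ 660.1 -196.7   11.3] [np.float64(55.47631322842103), np.float64(55.476313228421105)] 
top -y?  (array([ 502. , -236.9,  234.6]), [np.float64(3.4933235931746323), np.float64(3.49332359317459)])
otherTop (array([ 623.9, -425.2,  222.6]), [np.float64(2.2261840212590047), np.float64(2.2261840212586828)])
```

```bash
cat >> h.py <<'E'
np.set_printoptions(precision=2,suppress=True)
def rm(st): return R.from_euler('xyz',st['ee_rot'],degrees=True)
def goal(zdir,xdir):  # tool rot from finger direction x and opening z
    x=np.array(xdir,float);x/=np.linalg.norm(x);z=np.array(zdir,float);z-=x*(x@z);z/=np.linalg.norm(z)
    return R.from_matrix(np.c_[x,np.cross(z,x),z])
def delta(st,Rg,p):
    return (Rg*rm(st).inv()).as_rotvec(degrees=True),np.array(p)-st['ee_pos']
E
python3 - <<'E'
from h import *
st=state();print(rm(st).as_matrix())
# above red: z along +-terminal y
for yaw in (84+90,84-90):
  a=np.radians(yaw);print(delta(st,goal((np.cos(a),np.sin(a),0),(0,0,-1)),(420,-70,230)))
E
```

```text
[[ 0.    0.92  0.38]
 [-0.    0.38 -0.92]
 [-1.    0.    0.  ]]
(array([   0.01,   -0.  , -118.45]), array([200.42, 461.45,  16.  ]))
(array([ 0.  ,  0.01, 61.55]), array([200.42, 461.45,  16.  ]))
```

Request:
drive_tool([
  [0,0,61.5,200,460,16,91],
  [0,0,61.5,200,460,16,91],
  [0,0,61.5,200,460,16,91],
  [0,0,61.5,200,460,16,91],
  [0,0,61.5,200,460,16,91],
  [0,0,61.5,200,460,16,91],
  [0,0,61.5,200,460,16,91],
  [0,0,61.5,200,460,16,91],
  [0,0,61.5,200,460,16,91],
  [0,0,61.5,200,460,16,91],
], grip_force=20)

```text
time_s: 2.85
ee_pos: [419.4, -71.5, 229.9]
ee_rot: [-112.0, 90.0, -118.0]
force: [-0.7, 0.2, 0.6]
gripper_width: 91.3
```

```bash
cat > look.py <<'E'
import sys
from h import *
st=state();print(st['time_s'],st['ee_pos'],st['ee_rot'],st['qpos'],abs(st['qvel']).max())
save('wrist',sys.argv[1])
for l in sys.argv[2:]:
  z={'red_h':24,'blue_':24}.get(l[:5],0)
  if 'cradle' in l: z=58 if 'foot' in l else 150
  print(l,[(round(d['p'],2),(px:=np.array(d['location'])*[640,480]).round(),atz('wrist',px,z,st)[:2]) for d in place_of('wrist',l)[:3]])
E
python3 look.py w1 red_handheld_foot red_handheld_head blue_handheld_foot blue_handheld_head red_cradle_foot red_cradle_head blue_cradle_foot blue_cradle_head till_base
```

```text
2.85 [419.38 -71.54 229.93] [-112.02   89.96 -118.01] [-11.2    4.03 105.78  -0.04  70.2   -5.2 ] 2.3990401906199534
red_handheld_foot [(0.74, array([324., 283.]), array([ 418.05, -161.43])), (0.59, array([499.,  33.]), array([638.38, 100.67])), (0.45, array([249., 379.]), array([ 310.05, -287.41]))]
red_handheld_head [(0.78, array([327., 124.]), array([438.93,   8.13]))]
blue_handheld_foot [(0.31, array([497.,  34.]), array([635.64,  99.48]))]
blue_handheld_head []
red_cradle_foot [(0.55, array([441.,  17.]), array([557.6 , 105.65]))]
red_cradle_head [(0.92, array([604.,  12.]), array([684.75,  99.4 ]))]
blue_cradle_foot []
blue_cradle_head []
till_base [(0.59, array([325., 204.]), array([428.  , -78.57]))]
```

View pics/w1.png

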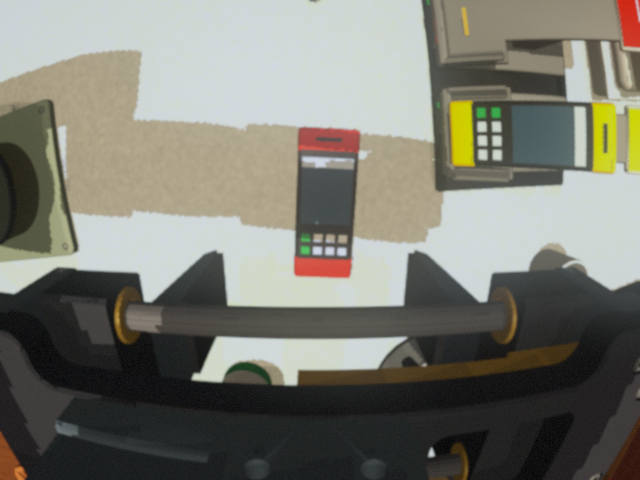

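Run:
```python
from h import *
st=state()
for n,p,z in [('rh',(330,128.5),24),('rf',(322,276.5),24),('corners',(300,128),24),('',(360,129),24),('',(294,276),24),('',(350.5,276.5),24),('yf',(450,134),58),('yh',(615,138),150),('yf1',(450,101),58),('yf2',(450,167),58),('yh1',(615,104),150),('yh2',(615,172),150)]:
  print(n,atz('wrist',p,z,st))
# color-based edges of red bumpers
im=cv2.imread('pics/w1.png');hsv=cv2.cvtColor(im,cv2.COLOR_BGR2HSV)
m=cv2.inRange(hsv,(0,130,90),(8,255,255))|cv2.inRange(hsv,(172,130,90),(180,255,255))
m[:, :280]=0;m[:,380:]=0;m[300:]=0;m[:100]=0
ys,xs=np.nonzero(m)
W=np.array([atz('wrist',(x,y),24,st)[:2] for x,y in zip(xs,ys)])
c=cv2.minAreaRect(W.astype(np.float32));print(c)
```

```text
rh [441.51   2.81  24.  ]
rf [ 417.14 -153.97   24.  ]
corners [411.6    6.55  24.  ]
 [471.66  -0.51  24.  ]
 [ 386.67 -150.13   24.  ]
 [ 448.32 -157.5    24.  ]
yf [554.68 -10.77  58.  ]
yh [683.9  -12.83 150.  ]
yf1 [557.39  21.1   58.  ]
yf2 [552.68 -42.73  58.  ]
yh1 [685.52  16.76 150.  ]
yh2 [684.3 -42.6 150. ]
((428.5776062011719, -75.29418182373047), (157.37168884277344, 60.081886291503906), 81.73038482666016)
```

Request:
drive_tool([
  [0,0,-2,11.5,11,-60,91],
  [0,0,-2,11.5,11,-120,91],
  [0,0,-2,11.5,11,-170,91],
  [0,0,-2,11.5,11,-200,91],
  [0,0,-2,11.5,11,-217,91],
  [0,0,-2,11.5,11,-225,91],
  [0,0,-2,11.5,11,-225,91],
  [0,0,-2,11.5,11,-225,55],
  [0,0,-2,11.5,11,-225,55],
  [0,0,-2,11.5,11,-225,55],
], grip_force=25)

```text
time_s: 4.6
ee_pos: [431.2, -61.0, 5.4]
ee_rot: [-1.7, 89.9, -9.8]
force: [-1.1, 0.2, 0.6]
gripper_width: 64.0
```

Request:
drive_tool([
  [0,0,0,0,0,0,55],
  [0,0,0,0,0,60,55],
  [0,0,0,0,0,120,55],
  [0,0,-10,0,20,180,55],
  [0,0,-20,5,60,220,55],
  [0,0,-30,10,100,240,55],
  [0,0,-40,20,130,240,55],
  [0,0,-50,30,160,240,55],
  [0,0,-60,30,165,240,55],
  [0,0,-70,30,165,240,55],
])

```text
time_s: 5.85
ee_pos: [460.4, 104.6, 244.4]
ee_rot: [-66.0, 89.8, -144.3]
force: [-0.3, 0.0, -3.9]
gripper_width: 61.9
```

Request:
drive_tool([
  [0,0,-11,0,0,0,55],
  [0,0,-12,0,0,0,55],
  [0,0,-12,0,0,0,55],
])

```text
time_s: 6.22
ee_pos: [460.1, 104.5, 244.0]
ee_rot: [-69.1, 89.8, -159.3]
force: [0.0, 0.3, -3.7]
gripper_width: 61.8
```

```bash
python3 look.py w2 red_cradle_foot red_cradle_head blue_cradle_foot blue_cradle_head yellow_cradle blue_handheld_foot blue_handheld_head red_handheld_foot red_handheld_head
```

```text
6.225 [460.09 104.49 243.98] [ -69.09   89.78 -159.33] [ 11.42   7.95  99.16  -0.04  73.11 101.67] 0.3079040112602203
red_cradle_foot [(0.83, array([312., 107.]), array([556.78, 105.94]))]
red_cradle_head [(0.58, array([617., 139.]), array([ 545.33, -171.97]))]
blue_cradle_foot [(0.88, array([194., 109.]), array([559.35, 221.81]))]
blue_cradle_head []
yellow_cradle [(0.58, array([420.,  39.]), array([603.75,  26.93])), (0.32, array([313.,  31.]), array([606.1 , 104.99]))]
blue_handheld_foot [(0.71, array([147., 251.]), array([401.7 , 304.66]))]
blue_handheld_head []
red_handheld_foot [(0.61, array([620., 137.]), array([ 554.66, -309.49])), (0.52, array([67., 57.]), array([646.55, 404.92])), (0.48, array([313., 107.]), array([558.52, 104.89]))]
red_handheld_head [(0.92, array([313., 150.]), array([513.05, 105.2 ]))]
```

View pics/w2.png

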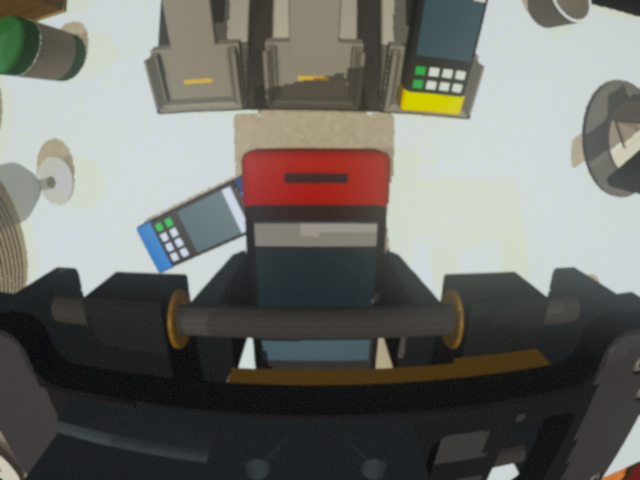

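Run:
```python
from h import *
st=state()
print('head',atz('wrist',(316,149.5),262.6,st),atz('wrist',(247,151),262.6,st),atz('wrist',(387,151),262.6,st), atz('wrist',(255,225),262.6,st),atz('wrist',(386,225),262.6,st))
for n,x,y,cs in [('rf',557,105.8,dict(scene=(349.7,254),side=(295.4,250.5))),('bf',559.3,221,dict(scene=(376.9,232.5),side=(292.2,276.2))),('rh',688,103,dict(scene=(391.3,274.3),side=(244.7,214.5))),('bh',690.3,218.5,dict(scene=(423.5,241.9),side=(235.9,234.3)))]:
  for c,p in cs.items():
    o,d=ray(c,p); t=((np.array([x,y])-o[:2])@d[:2])/(d[:2]@d[:2]); P=o+d*t; print(n,c,P, proj(c,(x,y,58 if n[1]=='f' else 150)),p)
print(rm(st).as_matrix())
a=np.radians(-1.2);c,s=np.cos(np.radians(35)),np.sin(np.radians(35))
ux=R.from_euler('z',-1.2,degrees=True)
f=np.array([557,105.8,58.])
X=ux.apply([c,0,s]);Y=ux.apply([0,1,0]);Z=ux.apply([-s,0,c])
for up,off in [(95,60),(95,0),(110,15)]:
  for ds in [0]:
    p=f+X*up-Z*18.6+Z*off
    print(up,off,p,delta(st,goal(-Y,-Z),p))
print(X,Y,Z)
```

```text
head [525.8  103.49 262.6 ] [525.75 132.11 262.6 ] [525.38  73.97 262.6 ] [494.   129.93 262.6 ] [493.58  73.46 262.6 ]
rf scene [560.91 108.76  70.15] [347.48 256.19] (349.7, 254)
rf side [562.61 106.27  53.86] [297.63 249.11] (295.4, 250.5)
bf scene [557.51 219.89  43.98] [378.28 229.74] (376.9, 232.5)
bf side [560.33 221.1   54.74] [292.64 275.04] (292.2, 276.2)
rh scene [689.22 103.61 140.39] [391.28 272.14] (391.3, 274.3)
rh side [687.55 102.91 149.12] [244.49 214.19] (244.7, 214.5)
bh scene [689.06 218.   149.7 ] [424.08 242.03] (423.5, 241.9)
bh side [686.11 217.53 158.64] [234.19 237.79] (235.9, 234.3)
[[-0.    1.   -0.01]
 [-0.   -0.01 -1.  ]
 [-1.   -0.    0.  ]]
95 60 [611.06 104.67 146.4 ] (array([ -0.41, -35.14,  -0.8 ]), array([150.61,   0.08, -98.02]))
95 0 [645.47 103.95  97.25] (array([ -0.41, -35.14,  -0.8 ]), array([ 185.02,   -0.64, -147.17]))
110 15 [649.15 103.87 118.14] (array([ -0.41, -35.14,  -0.8 ]), array([ 188.7 ,   -0.72, -126.28]))
[ 0.82 -0.02  0.57] [0.02 1.   0.  ] [-0.57  0.01  0.82]
```

Request:
drive_tool([
  [0,-10,0,30,0,0,55],
  [0,-20,-0.3,60,0,0,55],
  [0,-30,-0.6,90,0,-10,55],
  [-0.4,-35.1,-0.8,120,0,-40,55],
  [-0.4,-35.1,-0.8,150,0,-75,55],
  [-0.4,-35.1,-0.8,172,0,-101,55],
  [-0.4,-35.1,-0.8,172,0,-101,55],
  [-0.4,-35.1,-0.8,172,0,-101,55],
])

```text
time_s: 7.72
ee_pos: [632.1, 104.4, 143.7]
ee_rot: [90.0, 55.1, -1.2]
force: [-0.2, 0.0, -2.5]
gripper_width: 61.9
```

```bash
python3 look.py w3 red_cradle_foot blue_cradle_foot
cat > t.py <<'E'
from h import *
ux=R.from_euler('z',-1.2,degrees=True);c,s=np.cos(np.radians(35)),np.sin(np.radians(35))
X=ux.apply([c,0,s]);Y=ux.apply([0,1,0]);Z=ux.apply([-s,0,c])
def rel(st,f,zs=18.6):
    d=st['ee_pos']-f; return d@X,d@Y,d@Z+zs
FR=np.array([557,105.8,58.]);FB=FR+Y*115
E
python3 - <<'E'
from t import *
st=state();print(rel(st,FR),st['force'],st['gripper_width'])
for u,o in [(110,20),(108,8),(106,3),(106,0),(101,0),(95,0)]: print(u,o,delta(st,goal(-Y,-Z),FR+X*u+Z*(o-18.6)))
E
```

```text
7.725 [632.12 104.45 143.74] [90.   55.07 -1.22] [ 12.4   15.16 115.83 -28.    16.7  128.23] 1.338594079924907
red_cradle_foot []
blue_cradle_foot []
(np.float64(111.61885446403797), np.float64(0.4771489652493842), np.float64(46.601409983418826)) [-0.77 -0.88 -3.71] 62.075621648751486
110 20 (array([-0.03,  0.07, -0.01]), array([ 13.92,  -0.77, -22.72]))
108 8 (array([-0.03,  0.07, -0.01]), array([ 19.16,  -0.88, -33.7 ]))
106 3 (array([-0.03,  0.07, -0.01]), array([ 20.39,  -0.9 , -38.94]))
106 0 (array([-0.03,  0.07, -0.01]), array([ 22.11,  -0.94, -41.4 ]))
101 0 (array([-0.03,  0.07, -0.01]), array([ 18.02,  -0.85, -44.26]))
95 0 (array([-0.03,  0.07, -0.01]), array([ 13.1 ,  -0.75, -47.71]))
```

View pics/w3.png

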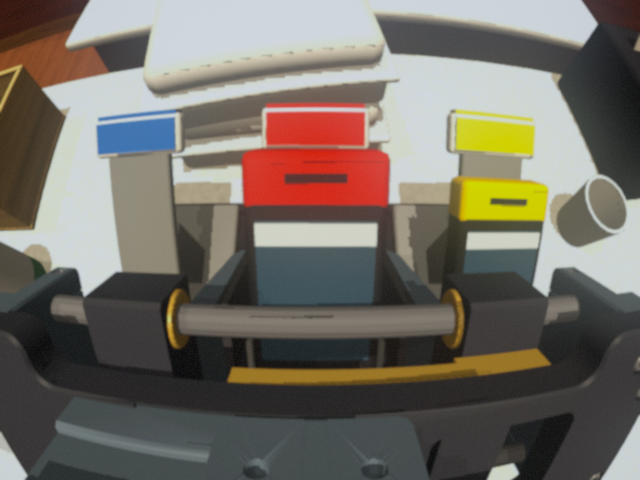

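Request:
drive_tool([
  [0,0,0,8,-0.3,-12,55],
  [0,0,0,14,-0.5,-22.5,55],
  [0,0,0,17,-0.5,-29,55],
  [0,0,0,19,-0.5,-33.5,55],
  [0,0,0,20,-0.5,-37,55],
  [0,0,0,20.5,-0.5,-39,55],
  [0,0,0,20.5,-0.5,-39,55],
])

```text
time_s: 8.75
ee_pos: [652.8, 104.2, 105.9]
ee_rot: [90.1, 54.9, -1.1]
force: [-0.5, -0.4, -3.5]
gripper_width: 61.5
```

Run:
```python
from t import *
st=state();print(rel(st,FR),st['force'],st['torque'],st['gripper_width'])
```

```text
(np.float64(105.99069375006385), np.float64(0.42387521969328185), np.float64(2.890299032222247)) [-0.51 -0.39 -3.51] [ 0.03  0.75 -0.05] 61.49425273046536
```

Request:
drive_tool([
  [0,0,0,0.6,0,-0.8,55],
  [0,0,0,1.1,0,-1.6,55],
  [0,0,0,1.7,0,-2.5,55],
  [0,0,0,1.7,0,-2.5,55],
])

```text
time_s: 9.25
ee_pos: [654.6, 104.2, 103.5]
ee_rot: [90.1, 54.9, -1.1]
force: [-0.3, 1.4, -2.9]
gripper_width: 61.4
```

Request:
drive_tool([
  [0,0,0,0.6,0,-0.8,55],
  [0,0,0,0.6,0,-0.8,55],
])

```text
time_s: 9.5
ee_pos: [654.7, 104.2, 103.3]
ee_rot: [90.0, 54.9, -1.2]
force: [-7.4, 1.1, 4.1]
gripper_width: 62.0
```

Run:
```python
from t import *
st=state();print(rel(st,FR),st['force'],st['torque'],st['gripper_width'])
```

```text
(np.float64(106.04465615697168), np.float64(0.4885827896394358), np.float64(-0.30209038596057525)) [-7.36  1.13  4.06] [-0.04  1.06 -0.02] 62.03068784068056
```

Request:
drive_tool([
  [0,0,0,-0.4,0,0.5,55],
  [0,0,0,-2,0,-0.6,55],
  [0,0,0,-3.7,0,-1.8,55],
  [0,0,0,-5.3,0,-2.9,55],
  [0,0,0,-7,0,-4.1,55],
  [0,0,0,-7,0,-4.1,55],
])

```text
time_s: 10.25
ee_pos: [647.4, 104.2, 99.0]
ee_rot: [90.0, 54.9, -1.2]
force: [0.5, 0.4, -3.6]
gripper_width: 62.0
```

Request:
drive_tool([
  [0,0,0,-0.8,0,-0.6,55],
  [0,0,0,-1.2,0,-0.9,55],
  [0,0,0,-1.2,0,-0.9,55],
])

```text
time_s: 10.62
ee_pos: [646.2, 104.2, 98.1]
ee_rot: [90.0, 54.9, -1.2]
force: [-0.8, 0.5, -3.1]
gripper_width: 62.0
```

Run:
```python
from t import *
st=state();f=st['force'];print(rel(st,FR),f,f@X,f@Z,st['torque'],st['gripper_width'])
```

```text
(np.float64(96.0810572312306), np.float64(0.25701814094624864), np.float64(0.22190965610447577)) [-0.83  0.52 -3.12] -2.475851371319438 -2.0770257329550916 [ 0.05  0.72 -0.01] 61.988170514284555
```

Request:
drive_tool([
  [0,0,0,-0.8,0,-0.6,55],
  [0,0,0,-1.2,0,-0.9,55],
  [0,0,0,-1.2,0,-0.9,55],
])

```text
time_s: 11.0
ee_pos: [645.0, 104.2, 97.1]
ee_rot: [90.0, 54.9, -1.2]
force: [0.5, -0.2, -3.8]
gripper_width: 62.0
```

Request:
drive_tool([
  [0,0,0,-0.8,0,-0.6,55],
  [0,0,0,-0.8,0,-0.6,55],
])

```text
time_s: 11.25
ee_pos: [644.5, 104.3, 96.9]
ee_rot: [90.0, 54.9, -1.1]
force: [1.1, -0.9, -3.7]
gripper_width: 61.8
```

Run:
```python
from t import *
st=state();f=st['force'];print(rel(st,FR),f,f@X,f@Z,st['torque'],st['gripper_width'])
```

```text
(np.float64(94.03632668415474), np.float64(0.33611844863233065), np.float64(0.2411146922784866)) [ 1.14 -0.91 -3.72] -1.1871631066737276 -3.7151034936307648 [0.02 0.51 0.02] 61.80103007075828
```

Torque is starting to drop; continue 1 mm at a time.

Request:
drive_tool([
  [0,0,0,-0.8,0,-0.6,55],
  [0,0,0,-0.8,0,-0.6,55],
])

```text
time_s: 11.5
ee_pos: [644.4, 104.4, 97.0]
ee_rot: [90.0, 54.8, -1.1]
force: [2.6, -1.4, -1.3]
gripper_width: 61.7
```

Request:
drive_tool([
  [0,0,0,-0.8,0,-0.6,55],
  [0,0,0,-0.8,0,-0.6,55],
])

```text
time_s: 11.75
ee_pos: [644.4, 104.4, 97.1]
ee_rot: [90.1, 54.7, -1.1]
force: [3.6, -2.1, -1.1]
gripper_width: 61.9
```

Run:
```python
from t import *
st=state();f=st['force'];print(rel(st,FR),f,f@X,f@Z,st['torque'],st['gripper_width'])
```

```text
(np.float64(94.02704483523468), np.float64(0.4434126546693444), np.float64(0.5184872901650515)) [ 3.56 -2.08 -1.06] 2.3433398915803414 -2.9407260323467477 [-0.42 -0.18 -0.02] 61.94301663744683
```

Request:
drive_tool([
  [0,0,0,-0.4,0,-1.2,55],
  [0,0,0,-0.4,0,-1.2,55],
  [0,0,0,-0.4,0,-0.8,91],
  [0,0,0,-0.4,0,-0.8,91],
  [0,0,0,-0.4,0,-0.8,91],
  [0,0,0,-0.4,0,-0.8,91],
])

```text
time_s: 12.5
ee_pos: [643.7, 104.5, 96.0]
ee_rot: [90.1, 54.7, -1.1]
force: [0.5, -0.5, 0.0]
gripper_width: 90.9
```

Run:
```python
from t import *
st=state();f=st['force'];print(rel(st,FR),f,f@X,f@Z,st['torque'],st['gripper_width'])
```

```text
(np.float64(92.82292323478929), np.float64(0.5078829783553752), np.float64(0.013800434108922843)) [ 0.46 -0.49  0.03] 0.3958084612272393 -0.24590970490693448 [ 0.02  0.36 -0.  ] 90.88894176755382
```

Request:
drive_tool([
  [0,0,0,-11,0,16,91],
  [0,0,0,-35,0,50,91],
  [0,0,0,-69,0,98,91],
  [0,0,0,-110,0,130,91],
  [0,10,0,-150,0,150,91],
  [0,20,0,-160,0,155,91],
  [0,20,0,-160,0,155,91],
  [0,20,0,-160,0,155,91],
])

```text
time_s: 13.5
ee_pos: [483.0, 104.1, 249.4]
ee_rot: [88.5, 74.8, -2.6]
force: [-0.4, 0.5, -0.6]
gripper_width: 91.0
```

```bash
python3 look.py w4 red_cradle_foot red_handheld_foot red_handheld_head yellow_handheld blue_handheld_foot blue_handheld_head blue_cradle_foot blue_cradle_head
```

```text
13.5 [482.99 104.07 249.43] [88.45 74.75 -2.58] [ 13.7    2.19 106.63  -5.06  56.62 106.98] 1.1110369357413739
red_cradle_foot [(0.74, array([312., 187.]), array([553.29, 103.61]))]
red_handheld_foot [(0.73, array([308., 185.]), array([559.64, 108.51])), (0.29, array([309.,  99.]), array([661.13, 104.75]))]
red_handheld_head [(0.55, array([309.,  23.]), array([765.82, 103.46])), (0.27, array([ 63., 250.]), array([490.1 , 431.43]))]
yellow_handheld [(0.9, array([427., 104.]), array([665.25, -42.87])), (0.16, array([311., 185.]), array([562.46, 104.36]))]
blue_handheld_foot []
blue_handheld_head [(0.89, array([266., 269.]), array([467.27, 157.15]))]
blue_cradle_foot [(0.97, array([199., 184.]), array([559.74, 222.37]))]
blue_cradle_head [(0.81, array([181.,  30.]), array([689.64, 218.77]))]
```

View pics/w4.png

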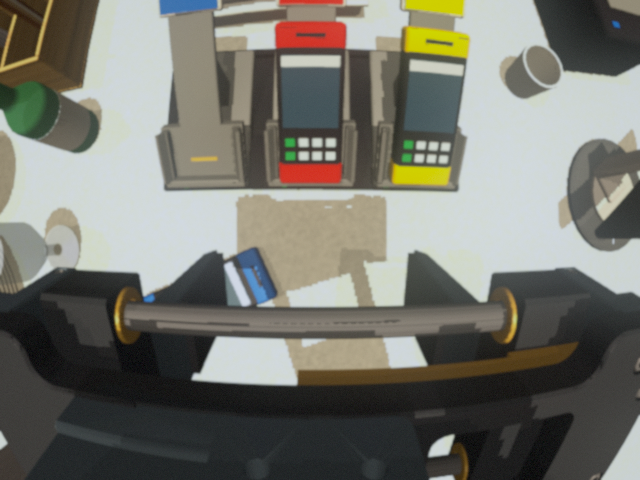

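Run:
```python
from t import *
st=state();a=np.radians(22)
print(delta(st,goal((np.cos(a),np.sin(a),0),(0,0,-1)),(433,222,230)))
```

```text
(array([-14.62,  10.57, 112.24]), array([-50.55, 117.5 , -20.89]))
```

Request:
drive_tool([
  [-14.6,10.6,112.2,-10,20,0,91],
  [-14.6,10.6,112.2,-20,50,0,91],
  [-14.6,10.6,112.2,-30,80,0,91],
  [-14.6,10.6,112.2,-40,110,-10,91],
  [-14.6,10.6,112.2,-50,117,-21,91],
  [-14.6,10.6,112.2,-50,117,-21,91],
  [-14.6,10.6,112.2,-50,117,-21,91],
  [-14.6,10.6,112.2,-50,117,-21,91],
  [-14.6,10.6,112.2,-50,117,-21,91],
  [-14.6,10.6,112.2,-50,117,-21,91],
])

```text
time_s: 15.2
ee_pos: [433.8, 221.4, 229.8]
ee_rot: [35.3, 89.1, 51.4]
force: [0.2, 0.3, 0.2]
gripper_width: 91.2
```

Run:
```python
from t import *
st=state();a=np.radians(22)
print(st['time_s'],st['qpos'],delta(st,goal((np.cos(a),np.sin(a),0),(0,0,-1)),(433,222,230)))
```

```text
15.2 [25.41  9.3  99.6   0.43 70.28  9.12] (array([-0.75,  0.54,  5.85]), array([-0.77,  0.58,  0.16]))
```

Request:
drive_tool([
  [-0.7,0.5,5.8,0,0,0,91],
  [-0.7,0.5,5.8,0,0,0,91],
])

```text
time_s: 15.45
ee_pos: [434.0, 221.6, 229.7]
ee_rot: [26.2, 89.9, 48.1]
force: [0.1, -0.1, 0.9]
gripper_width: 91.0
```

Run:
```python
from t import *
st=state();im=save('wrist','w5')
hsv=cv2.cvtColor(im,cv2.COLOR_RGB2HSV)
m=cv2.inRange(hsv,(100,140,60),(125,255,255))
n,l,s,c=cv2.connectedComponentsWithStats(m)
for i in range(1,n):
  if s[i,4]>150: print(s[i],c[i],atz('wrist',c[i],24,st))
for q in ['blue_handheld_foot','blue_handheld_head']:
  for d in place_of('wrist',q)[:2]:
    p=np.array(d['location'])*[640,480];print(q,d['p'],p,atz('wrist',p,24,st))
```

```text
[293 255  54  12 354] [317.13 261.79] [458.7 162.8  24. ]
blue_handheld_foot 0.67 [316.29 116.11] [400.61 305.09  24.  ]
blue_handheld_head 0.59 [322.82 269.9 ] [467.97 156.36  24.  ]
```

View pics/w5.png

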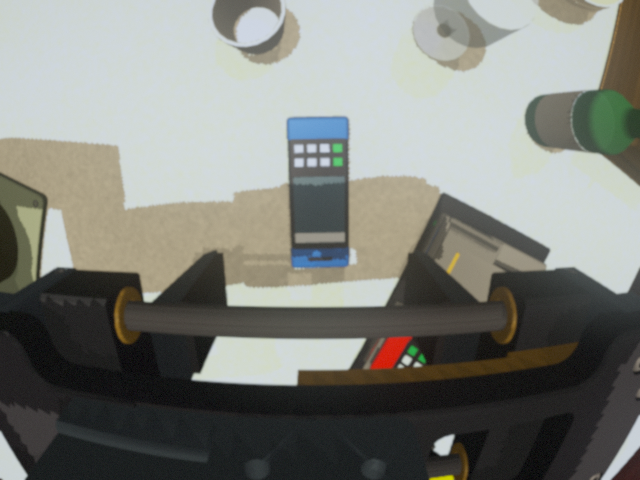

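Run:
```python
from t import *
st=state()
f=(atz('wrist',(287.5,117.5),24,st)+atz('wrist',(349.5,117.5),24,st))/2;h=(atz('wrist',(291.5,267),24,st)+atz('wrist',(349.5,267),24,st))/2
d=h-f;yaw=np.degrees(np.arctan2(d[1],d[0]));print(f,h,np.linalg.norm(d),yaw)
u=d/np.linalg.norm(d);c=(f+h)/2
a=np.radians(yaw+90);print(delta(st,goal((np.cos(a),np.sin(a),0),(0,0,-1)),np.r_[(c+u*15)[:2],5]))
```

```text
[402.77 304.58  24.  ] [464.06 158.16  24.  ] 158.73129114385387 -67.28667914352968
(array([-0.06,  0.04,  0.84]), array([   5.54,   -3.81, -224.84]))
```

Request:
drive_tool([
  [0,0,0.5,5.5,-3.5,-60,91],
  [0,0,0.5,5.5,-3.5,-120,91],
  [0,0,0.5,5.5,-3.5,-170,91],
  [0,0,0.5,5.5,-3.5,-200,91],
  [0,0,0.5,5.5,-3.5,-217,91],
  [0,0,0.5,5.5,-3.5,-224.5,91],
  [0,0,0.5,5.5,-3.5,-224.5,91],
  [0,0,0.5,5.5,-3.5,-224.5,55],
  [0,0,0.5,5.5,-3.5,-224.5,55],
  [0,0,0.5,5.5,-3.5,-224.5,55],
])

```text
time_s: 16.85
ee_pos: [439.5, 218.0, 5.8]
ee_rot: [17.9, 89.9, 40.3]
force: [-0.6, 0.2, 0.6]
gripper_width: 64.0
```

Run:
```python
from t import *
st=state();print(st['ee_pos'],delta(st,goal(Y,(0,0,-1)),(462,219,245)))
```

```text
[439.46 217.99   5.83] (array([-0.13,  0.04, 66.43]), array([ 22.54,   1.01, 239.17]))
```

Request:
drive_tool([
  [0,0,0,0,0,0,55],
  [0,0,0,0,0,50,55],
  [0,0,0,0,0,110,55],
  [0,0,10,0,0,170,55],
  [0,0,20,5,0,220,55],
  [0,0,30,10,1,239,55],
  [0,0,40,20,1,239,55],
  [0,0,50,22.5,1,239,55],
  [0,0,60,22.5,1,239,55],
  [0,0,66.4,22.5,1,239,55],
])

```text
time_s: 18.1
ee_pos: [461.4, 218.7, 244.1]
ee_rot: [58.2, 89.8, 147.2]
force: [-0.0, -0.5, -3.3]
gripper_width: 61.8
```

Run:
```python
from t import *
st=state();print(st['gripper_width'],st['qpos'],FB)
print(FB,delta(st,goal(Y,-Z),FB+X*110+Z*(45-18.2)))
```

```text
61.79206625871207 [ 23.99  11.46  94.74   0.13  73.88 -65.04] [559.41 220.77  58.  ]
[559.41 220.77  58.  ] (array([ -0.75, -35.12,  -0.21]), array([ 172.72,    0.5 , -101.06]))
```

Request:
drive_tool([
  [0,-10,0,30,0,0,55],
  [0,-20,-0.1,60,0.5,0,55],
  [-0.5,-30,-0.2,90,0.5,-10,55],
  [-0.7,-35.1,-0.2,120,1,-40,55],
  [-0.7,-35.1,-0.2,150,1,-75,55],
  [-0.7,-35.1,-0.2,172,1,-101,55],
  [-0.7,-35.1,-0.2,172,1,-101,55],
  [-0.7,-35.1,-0.2,172,1,-101,55],
])

```text
time_s: 19.1
ee_pos: [633.0, 219.5, 143.2]
ee_rot: [-89.9, 55.0, -1.1]
force: [0.2, -0.2, -2.4]
gripper_width: 61.9
```

```bash
sed -i 's/^FR=.*/FR=np.array([557,106.2,58.]);FB=FR+Y*115/' t.py
python3 - <<'E'
from t import *
st=state();print(st['qpos'],rel(st,FB,18.2))
for u,o in [(108,8),(106,3)]: print(u,o,delta(st,goal(Y,-Z),FB+X*u+Z*(o-18.2)))
E
```

```text
[ 25.55  18.42 110.84 -39.63  23.8  -30.39] (np.float64(109.15389651278929), np.float64(-0.1006379350398515), np.float64(45.83105001138814))
108 8 (array([-0.03, -0.05, -0.01]), array([ 20.75,  -0.33, -31.65]))
106 3 (array([-0.03, -0.05, -0.01]), array([ 21.98,  -0.36, -36.89]))
```

Request:
drive_tool([
  [0,0,0,8,-0.2,-12,55],
  [0,0,0,15,-0.3,-22,55],
  [0,0,0,18.5,-0.3,-28,55],
  [0,0,0,20.5,-0.3,-32,55],
  [0,0,0,21.5,-0.3,-35,55],
  [0,0,0,22,-0.3,-37,55],
  [0,0,0,22,-0.3,-37,55],
])

```text
time_s: 19.98
ee_pos: [654.9, 219.2, 106.2]
ee_rot: [-89.9, 55.1, -1.1]
force: [0.2, -1.3, -2.8]
gripper_width: 61.8
```

Request:
drive_tool([
  [0,0,0,0.6,0,-0.8,55],
  [0,0,0,1.1,0,-1.6,55],
  [0,0,0,1.7,0,-2.5,55],
  [0,0,0,1.7,0,-2.5,55],
])

```text
time_s: 20.48
ee_pos: [656.6, 219.2, 103.6]
ee_rot: [-90.0, 55.1, -1.2]
force: [-0.6, -1.0, -2.5]
gripper_width: 61.9
```

```bash
cat > q.py <<'E'
from t import *
st=state();f=st['force'];print(st['time_s'],rel(st,FB,18.2),f,f@X,f@Z,st['torque'],st['gripper_width'])
E
python3 q.py
```

```text
20.475 (np.float64(105.7737564053355), np.float64(0.09683441197261446), np.float64(-0.19059021141901766)) [-0.65 -0.97 -2.49] -1.94398086546643 -1.6797992148788856 [ 0.13  0.45 -0.05] 61.8799192704391
```

Request:
drive_tool([
  [0,0,0,-1.6,0,-1.1,55],
  [0,0,0,-3.3,0,-2.3,55],
  [0,0,0,-5,0,-3.4,55],
  [0,0,0,-6.6,0,-4.6,55],
  [0,0,0,-6.6,0,-4.6,55],
])

```text
time_s: 21.1
ee_pos: [649.8, 219.2, 98.8]
ee_rot: [-90.0, 55.1, -1.2]
force: [0.8, 0.6, -3.1]
gripper_width: 61.7
```

Request:
drive_tool([
  [0,0,0,-0.8,0,-0.6,55],
  [0,0,0,-1.6,0,-1.1,55],
  [0,0,0,-1.6,0,-1.1,55],
])

```text
time_s: 21.48
ee_pos: [648.4, 219.2, 98.0]
ee_rot: [-90.0, 55.0, -1.1]
force: [0.9, -1.1, -1.7]
gripper_width: 62.3
```

Request:
drive_tool([
  [0,0,0,-0.8,0,-0.6,55],
  [0,0,0,-0.8,0,-0.6,55],
])

```text
time_s: 21.72
ee_pos: [648.3, 219.2, 98.1]
ee_rot: [-89.9, 55.0, -1.1]
force: [2.9, -1.6, -0.4]
gripper_width: 61.9
```

```bash
python3 q.py
```

```text
21.725 (np.float64(95.80295669861802), np.float64(-0.08985897834482744), np.float64(0.05147470342134142)) [ 2.94 -1.65 -0.39] 2.2139623957235504 -2.023122440146307 [-0.17 -0.2  -0.11] 61.94819957217272
```

Request:
drive_tool([
  [0,0,0,-0.8,0,-0.6,55],
  [0,0,0,-0.8,0,-0.6,55],
])

```text
time_s: 21.98
ee_pos: [648.2, 219.3, 98.2]
ee_rot: [-89.9, 54.9, -1.1]
force: [4.1, -0.8, 0.8]
gripper_width: 61.5
```

Request:
drive_tool([
  [0,0,0,-0.4,0,-1.2,55],
  [0,0,0,-0.4,0,-1.2,55],
  [0,0,0,-0.4,0,-0.8,91],
  [0,0,0,-0.4,0,-0.8,91],
  [0,0,0,-0.4,0,-0.8,91],
  [0,0,0,-0.4,0,-0.8,91],
])

```text
time_s: 22.72
ee_pos: [647.4, 219.4, 97.1]
ee_rot: [-89.9, 54.9, -1.1]
force: [0.8, -0.3, 0.5]
gripper_width: 90.8
```

Request:
drive_tool([
  [0,0,0,-11,0,16,91],
  [0,0,0,-35,0,50,91],
  [0,0,0,-69,0,98,91],
  [0,0,0,-110,0,150,91],
  [0,10,0,-150,0,180,91],
  [0,20,0,-180,0,185,91],
  [0,30,0,-200,0,185,91],
  [0,30,0,-200,0,185,91],
])

```text
time_s: 23.72
ee_pos: [449.1, 219.4, 282.2]
ee_rot: [-95.7, 84.8, -6.8]
force: [-0.4, 0.3, -0.6]
gripper_width: 91.2
```

Run:
```python
from t import *
st=state();print(st['time_s'],st['ee_pos'],st['ee_rot'],st['qpos'])
a=save('scene','s1');b=save('side','d1');save('wrist','w6')
a=cv2.imread('pics/s1.png')[120:440,120:520]; a=cv2.resize(a,(500,400),interpolation=cv2.INTER_CUBIC)
b=cv2.imread('pics/d1.png')[140:320,200:420]; b=cv2.resize(b,(489,400),interpolation=cv2.INTER_CUBIC)
c=cv2.imread('pics/s1.png')[210:330,320:450];c=cv2.resize(c,(433,400),interpolation=cv2.INTER_CUBIC)
im=np.hstack([c,b[:,:367]]);cv2.imwrite('pics/m1.png',im)
for cam in ('scene','side'):
 for q in ['red_handheld_foot','red_handheld_head','blue_handheld_foot','blue_handheld_head']:
  fp=(FR if 'red' in q else FB)+(X*160 if 'head' in q else 0)
  print(cam,q,proj(cam,fp),[(round(d['p'],2),np.array(d['location'])*[640,480]) for d in place_of(cam,q)[:2]])
```

```text
23.725 [449.13 219.41 282.22] [-95.74  84.76  -6.83] [ 26.66   6.95  95.04  -3.01  73.66 -61.51]
scene red_handheld_foot [347.58 256.09] [(0.95, array([352.7 , 256.32])), (0.62, array([399.81, 258.  ]))]
scene red_handheld_head [391.41 272.07] [(0.94, array([390.27, 270.29])), (0.69, array([204.42, 361.49]))]
scene blue_handheld_foot [378.36 229.73] [(0.95, array([379.33, 225.22])), (0.51, array([424.32, 239.52]))]
scene blue_handheld_head [424.09 242.13] [(0.64, array([422.78, 241.49]))]
side red_handheld_foot [297.61 249.19] [(0.72, array([299.9 , 253.49]))]
side red_handheld_head [244.45 214.36] [(0.74, array([244.42, 212.59])), (0.21, array([232.83, 236.69]))]
side blue_handheld_foot [292.59 275.08] [(0.66, array([292.61, 273.98]))]
side blue_handheld_head [234.13 237.86] [(0.85, array([232.9, 234.1]))]
```

View pics/m1.png

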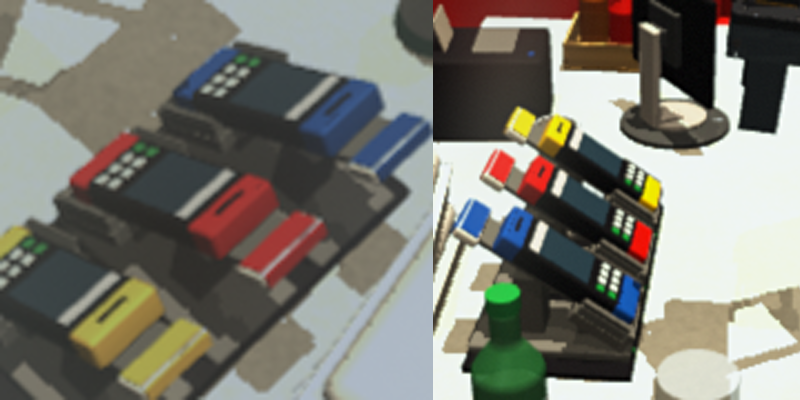

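Run:
```python
from t import *
st=state();print(delta(st,goal((1,0,0),(0,0,-1)),(555,-440,330)))
```

```text
(array([  4.46,   3.54, -88.95]), array([ 107.71, -659.41,   47.86]))
```

Request:
drive_tool([
  [0,0,-9,0,-60,25,91],
  [2,1,-18,0,-120,48,91],
  [2,1,-27,0,-180,60,91],
  [2,1,-36,0,-240,60,91],
  [2,1,-45,0,-300,60,91],
  [2,1,-54,0,-360,60,91],
  [4,3,-63,20,-420,60,91],
  [4,3,-72,50,-480,60,91],
  [4,3,-81,80,-540,60,91],
  [4.5,3.5,-89,100,-600,55,91],
])

```text
time_s: 25.52
ee_pos: [544.8, -372.2, 338.0]
ee_rot: [-3.5, 89.9, -3.8]
force: [0.1, 0.3, -0.6]
gripper_width: 91.0
```

Request:
drive_tool([
  [0,0,-2,10,-60,-5,91],
  [0,0,-2,10,-60,-5,91],
  [0,0,-2,10,-60,-5,91],
])

```text
time_s: 25.9
ee_pos: [554.7, -432.1, 332.5]
ee_rot: [34.5, 89.9, 32.2]
force: [-1.4, -0.6, 0.1]
gripper_width: 90.7
```

```bash
python3 look.py w7 till_base screen_centre
python3 - <<'E'
from h import *
# base ellipse px from scene s0 crop for z=12 disc: find outline pts given manually in crop coords
f=lambda x,y:(120+x*.5333,120+y*.5333)
for p in [(108,497),(247,495),(165,570),(205,432),(130,450)]: print(p,atz('scene',f(*p),10))
E
```

```text
25.9 [ 554.69 -432.08  332.48] [34.53 89.91 32.22] [-38.89  28.81  56.46   0.08  94.71 -36.58] 1.9886293871119125
till_base [(0.9, array([310., 117.]), array([ 551.54, -338.18]))]
screen_centre [(0.56, array([310., 104.]), array([ 552.11, -320.4 ]))]
(108, 497) [ 498.39 -393.47   10.  ]
(247, 495) [ 615.8  -272.28   10.  ]
(165, 570) [ 614.2  -397.28   10.  ]
(205, 432) [ 518.48 -257.76   10.  ]
(130, 450) [ 470.32 -338.94   10.  ]
```

View pics/w7.png

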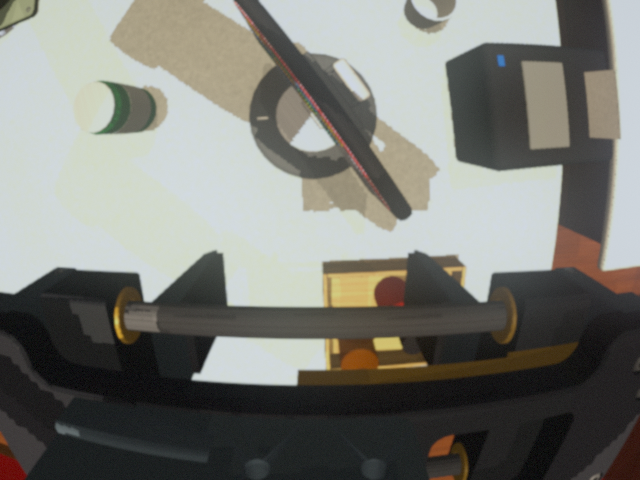

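Run:
```python
from h import *
from scipy.optimize import least_squares
st=state()
im=cv2.imread('pics/w7.png')
c=im[0:240,210:450];cv2.imwrite('pics/w7c.png',cv2.resize(c,(600,600),interpolation=cv2.INTER_CUBIC)) 
P=np.array([atz('wrist',p,12,st)[:2] for p in [(249,118),(377,112),(310,178),(283,172),(375,130),(258,85),(280,62)]])
r=least_squares(lambda q:np.hypot(*(P-q[:2]).T)-85,[560,-340]);print(r.x,r.fun)
for p in [(411,214),(392,216),(252,0),(236,0)]: print(p,[atz('wrist',p,z,st) for z in (225,232)])
```

```text
[ 555.87 -335.87] [-0.17 -0.36 -1.2   0.45 -0.94 -1.19 -0.45]
(411, 214) [array([ 630.48, -423.56,  225.  ]), array([ 628.62, -421.91,  232.  ])]
(392, 216) [array([ 614.92, -424.66,  225.  ]), array([ 613.45, -422.98,  232.  ])]
(252, 0) [array([ 512.99, -250.02,  225.  ]), array([ 514.06, -252.69,  232.  ])]
(236, 0) [array([ 500.5, -248.5,  225. ]), array([ 501.88, -251.21,  232.  ])]
```

View pics/w7c.png

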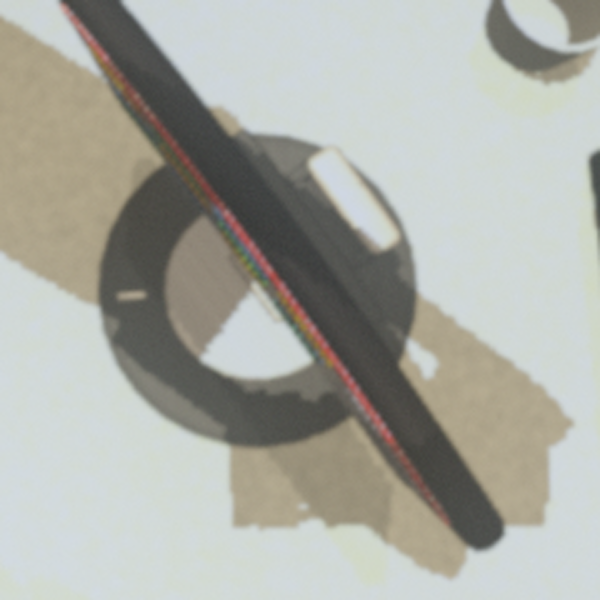

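```bash
cat > till.py <<'E'
from t import *
A=np.array([555.9,-335.9,0])
def pose(s,t,tool=(-22,0,58)):
    Q=R.from_euler('z',s,degrees=True)*R.from_euler('y',t,degrees=True)
    p=A+R.from_euler('z',s,degrees=True).apply([30,0,152])+Q.apply(tool)
    return Q*R.from_matrix(np.c_[[0,0,-1.],[0,1,0],[1,0,0]]),p   # tool x down, z = +x
E
python3 - <<'E'
from till import *
st=state();Q,p=pose(32.9,0);print(p,delta(st,Q,p))
E
```

```text
[ 562.62 -331.55  210.  ] (array([-0.  ,  0.19, 35.11]), array([   7.75,   99.28, -124.33]))
```

Request:
drive_tool([
  [0,0,10,3,50,0,91],
  [0,0,20,7.5,99,0,91],
  [0,0,30,7.5,99,0,91],
  [0,0.2,35,7.5,99,0,91],
  [0,0.2,35,7.5,99,-10,91],
  [0,0.2,35,7.5,99,-40,91],
  [0,0.2,35,7.5,99,-75,91],
  [0,0.2,35,7.5,99,-105,91],
  [0,0.2,35,7.5,99,-122,91],
  [0,0.2,35,7.5,99,-124,91],
])

```text
time_s: 27.3
ee_pos: [561.9, -331.4, 209.4]
ee_rot: [116.9, 89.9, 149.7]
force: [-0.6, 0.4, 0.6]
gripper_width: 91.1
```

Run:
```python
from till import *
st=state();print(st['qpos'],st['force']);Q,p=pose(32.9,0);print(p,delta(st,Q,p))
im=save('wrist','w8')
```

```text
[-31.54  25.58  78.95  -0.    75.58 -64.3 ] [-0.58  0.4   0.56]
[ 562.62 -331.55  210.  ] (array([-0.06, -0.1 ,  0.13]), array([ 0.74, -0.19,  0.61]))
```

View pics/w8.png

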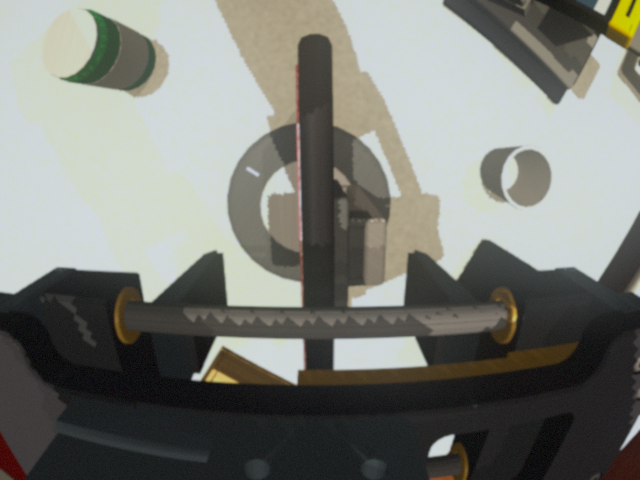

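Request:
drive_tool([
  [0,0,0,0.5,0,0,10],
  [0,0,0,0.5,0,0,10],
  [0,0,0,0.5,0,0,10],
  [0,0,0,0.5,0,0,10],
  [0,0,0,0.5,0,0,10],
  [0,0,0,0.5,0,0,10],
  [0,0,0,0.5,0,0,10],
  [0,0,0,0.5,0,0,10],
], grip_force=45)

```text
time_s: 28.35
ee_pos: [563.2, -331.5, 210.2]
ee_rot: [9.7, 90.0, 42.5]
force: [2.3, 0.9, -2.8]
gripper_width: 14.3
```

Run:
```python
from till import *
st=state();print(st['gripper_width'],st['force'],st['torque'],st['ee_pos'])
Q0,p0=pose(32.9,0)
for s,t in [(27,0),(22,0),(17,0),(12,0),(6,0),(0,0),(0,5),(0,10),(0,15),(0,20),(0,25),(0,30)]:
  Q,p=pose(s,t);print(s,t,(Q*Q0.inv()).as_rotvec(degrees=True),p-p0, )
```

```text
14.308098127297953 [ 2.29  0.94 -2.82] [ 0.03 -0.26  0.78] [ 563.23 -331.49  210.23]
27 0 [ 0.   0.  -5.9] [ 0.41 -0.71 -0.  ]
22 0 [  0.    0.  -10.9] [ 0.7  -1.35 -0.  ]
17 0 [  0.    0.  -15.9] [ 0.93 -2.01 -0.  ]
12 0 [  0.    0.  -20.9] [ 1.11 -2.68 -0.  ]
6 0 [  0.    0.  -26.9] [ 1.24 -3.51 -0.  ]
0 0 [  0.    0.  -32.9] [ 1.28 -4.35 -0.  ]
0 5 [ -1.44   4.86 -32.88] [ 6.42 -4.35  1.7 ]
0 10 [ -2.87   9.72 -32.82] [11.69 -4.35  2.94]
0 15 [ -4.31  14.58 -32.71] [17.04 -4.35  3.72]
0 20 [ -5.74  19.45 -32.56] [22.45 -4.35  4.03]
0 25 [ -7.18  24.3  -32.37] [27.86 -4.35  3.86]
0 30 [ -8.61  29.16 -32.14] [33.23 -4.35  3.23]
```

Request:
drive_tool([
  [0,0,-3,0.2,-0.3,0,10],
  [0,0,-6,0.4,-0.7,0,10],
  [0,0,-11,0.7,-1.3,0,10],
  [0,0,-16,0.9,-2,0,10],
  [0,0,-21,1.1,-2.7,0,10],
  [0,0,-27,1.2,-3.5,0,10],
  [0,0,-31,1.3,-4.1,0,10],
  [0,0,-33,1.3,-4.4,0,10],
  [0,0,-33,1.3,-4.4,0,10],
])

```text
time_s: 29.48
ee_pos: [563.9, -336.4, 210.2]
ee_rot: [-129.2, 90.0, -129.5]
force: [-2.3, -2.3, 0.7]
gripper_width: 14.0
```

Run:
```python
from till import *
st=state();print(st['gripper_width'],st['force'],st['torque'],st['ee_pos'],rm(st).as_matrix())
save('wrist','w9')
for s,t in [(0,5),(0,30)]: Q,p=pose(s,t);print(delta(st,Q,p))
```

```text
13.951566767916622 [-2.26 -2.29  0.66] [-0.31  0.55 -0.03] [ 563.88 -336.39  210.19] [[-0.  0.  1.]
 [-0.  1. -0.]
 [-1. -0. -0.]]
(array([0.05, 4.97, 0.22]), array([5.15, 0.49, 1.5 ]))
(array([ 0.09, 29.97,  0.21]), array([31.96,  0.49,  3.04]))
```

Request:
drive_tool([
  [0,3,0.1,3,0.2,1,10],
  [0,6,0.2,6.2,0.4,1.8,10],
  [0,10,0.2,10.4,0.4,2.7,10],
  [0,14,0.2,14.7,0.4,3.4,10],
  [0,18,0.2,19,0.4,3.8,10],
  [0,22,0.2,23.3,0.4,3.9,10],
  [0,26,0.2,27.6,0.4,3.6,10],
  [0,29,0.2,30.9,0.4,3.2,10],
  [0,30,0.2,32,0.4,3,10],
  [0,30,0.2,32,0.4,3,10],
])

```text
time_s: 30.78
ee_pos: [595.8, -336.3, 213.3]
ee_rot: [-179.8, 59.9, -179.8]
force: [-2.4, -1.6, 2.5]
gripper_width: 14.1
```

Run:
```python
from till import *
st=state();print(st['gripper_width'],st['force'],st['torque'],st['qpos'])
for s,t in [(0,30)]: Q,p=pose(s,t);print(delta(st,Q,p))
```

```text
14.05154502689511 [-2.39 -1.63  2.47] [-0.25  0.33  0.19] [-24.51  45.21  48.67 -13.17 113.28 -26.79]
(array([ 0.1 , -0.05, -0.01]), array([ 0.04,  0.37, -0.04]))
```

Request:
drive_tool([
  [0,0,0,0,0,0,30],
  [0,0,0,0,0,0,91],
  [0,0,0,0,0,0,91],
  [0,0,0,0,0,0,91],
  [0,0,0,12,0,20,91],
  [0,0,0,25,0,43,91],
  [0,-10,0,25,0,80,91],
  [0,-20,0,15,-40,120,91],
  [0,-30,0,-20,-90,130,91],
  [0,-30,0,-40,-110,130,91],
])

```text
time_s: 32.02
ee_pos: [551.1, -448.6, 346.9]
ee_rot: [-64.4, 89.7, -64.8]
force: [-0.2, -0.1, 0.0]
gripper_width: 91.3
```

Run:
```python
from till import *
st=state();print(st['ee_pos'],st['ee_rot'],st['force'])
w=save('wrist','w10');s=save('scene','s2')
a=cv2.resize(w[0:260,160:460,::-1],(600,520),interpolation=cv2.INTER_CUBIC);cv2.imwrite('pics/m2.png',a)
# predicted tablet corners at (0,30)
K=camera_info('wrist')
T=np.array(K['hand_eye']);M=rm(st).as_matrix()
def pw(P):
  q=T[:3,:3].T@(M.T@(P-st['ee_pos'])-T[:3,3]);r=np.arctan2(np.hypot(q[0],q[1]),q[2]);u=q[:2]/np.hypot(*q[:2])*r*371.648
  return u+K['intrinsics'][:2,2]
for y in (115,-115):
  for z in (80,-80):
    for n in (29,15):
      P=pose(0,30,(-n,y,z))[1]; print(y,z,n,P,'wrist crop',(pw(P)-[160,0])*2,'scene',proj('scene',P))
```

```text
[ 551.07 -448.61  346.92] [-64.45  89.67 -64.77] [-0.23 -0.09  0.01]
115 80 29 [ 600.79 -220.9   235.78] wrist crop [ 434.72 -105.75] scene [253.35 327.71]
115 80 15 [ 612.91 -220.9   228.78] wrist crop [461.42 -96.1 ] scene [257.89 333.26]
115 -80 29 [ 520.79 -220.9    97.22] wrist crop [255.07   1.02] scene [236.71 326.89]
115 -80 15 [ 532.91 -220.9    90.22] wrist crop [276.95   4.33] scene [240.65 331.67]
-115 80 29 [ 600.79 -450.9   235.78] wrist crop [437.53 455.5 ] scene [154.23 415.12]
-115 80 15 [ 612.91 -450.9   228.78] wrist crop [463.69 450.86] scene [159.41 421.06]
-115 -80 29 [ 520.79 -450.9    97.22] wrist crop [258.65 393.77] scene [151.03 401.14]
-115 -80 15 [ 532.91 -450.9    90.22] wrist crop [280.11 391.41] scene [155.43 406.2 ]
```

View pics/m2.png

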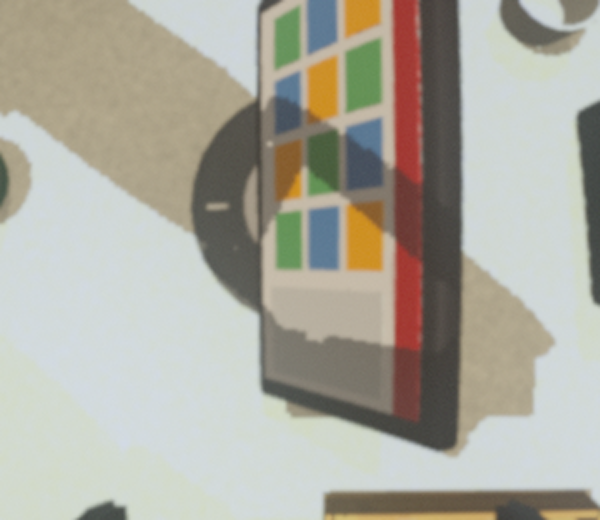

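Run:
```python
from t import *
a=cv2.imread('pics/s1.png').astype(int);b=cv2.imread('pics/s2.png').astype(int)
print('cradle area change',abs(a-b)[225:330,335:435].mean(), 'blue/cups',abs(a-b)[130:250,335:470].mean())
print(env.job_done())
```

```text
cradle area change 6.90247619047619 blue/cups 9.606378600823046
the job is handed in; nothing more can be done
None
```

The station is back in order and the job is handed in, at about 32 s on the robot clock. I did it in the order asked: red terminal, blue terminal, then the till screen.

- **Terminals:** I gripped each one across its width and laid it on the 35° slope of its own-colour cradle. I then slid it down until it stopped against the foot stop with a few newtons of force, and released it. Afterwards the pictures show both screen up and head up, with about the same gap to the label as the docked yellow terminal. The networks' foot and head points lie within about 5 pixels of where they should be.
- **Till screen:** I gripped its top edge, turned it about 33° to face squarely our side, and tilted it to 30°. The last wrist picture shows the swivel within about 0.3° of square. The tilt looks roughly 1° short of 30°, which is about the accuracy of that reading. The gripper pads held it at 30° until release.

**Last check, inconclusive:** I compared scene pictures from before and after the till work. The cradle area changed by 7 grey levels on average, and the area by the goblet and cup by 10. Arm shadows may explain it, but I did not look further. I never came near the yellow terminal or the other items while moving. At hand-in the gripper was open and clear of everything, with near-zero force on the tool.

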